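# Pack the last resin bottle and close the carton

### The job

Stand the lying bottle upright on the bench and let go of it, then take it again and set it gently, upright, on the floor of the carton's empty cell, without dropping it in. Then close the carton: fold both short end flaps down first, while both long flaps still stand open, and then both long flaps down flat over them. Leave the bottles already packed in their cells and everything else on the bench where it is.

Things in the scene. Friction and masses are not known exactly. Their poses are not given: they have to be found in the camera images.
- bottle: square white bottle lying on its side left of the carton, base roughly towards it: body 52 x 52 mm, 78 mm high, sloping shoulder, round black cap 34 mm across from 90 to 118 mm (118 mm overall, 0.15 to 0.3 kg). Origin: centre of its base (26 mm above the bench as it lies); z runs from base to cap; x, y square to its faces
- packed_a: one of two bottles, of the same make, already standing in the carton: origin centre of its base, z up to the cap
- packed_b: the other bottle already standing in the carton, the same
- carton: open carton, fixed: 136 mm (its x) x 224 mm (its y) x 128 mm high without flaps; walls, floor 4 mm. Origin: centre of its underside, z up. Two dividers, to 74 mm above the underside, across x at y = -36 and +36 mm: three cells in a row, centres at y = -72, 0, +72 mm, each 68 mm (y) x 128 mm (x); one is empty. Four top flaps of 3 mm board stand open, leaning outwards
- pad: square cork pad, 46 x 46 x 2 mm, on the floor of the middle of the one empty cell: the bottle's place. Origin: centre of its underside
- end_flap_left (a joint): the short end flap on the carton's own +y end (68 mm from crease to free edge, 130 mm along the crease, crease at y = +112, z = 128 mm of the carton): angle in rad, 0 = folded down flat over the carton's mouth, 1.57 = upright, more = leaning outwards (at most 2.6); it stays where it is left
- end_flap_right (a joint): the short end flap on the carton's own -y end (68 mm from crease to free edge, 130 mm along the crease, crease at y = -112, z = 128 mm of the carton): angle in rad, 0 = folded down flat over the carton's mouth, 1.57 = upright, more = leaning outwards (at most 2.6); it stays where it is left
- long_flap_near (a joint): the long flap on the carton's own -x side, nearest the robot (68 mm from crease to free edge, 224 mm along the crease, crease at x = -68, z = 131 mm of the carton): angle in rad, 0 = folded down flat over the carton's mouth, 1.57 = upright, more = leaning outwards (at most 2.6); it stays where it is left
- long_flap_far (a joint): the long flap on the carton's own +x side, farthest from the robot (68 mm from crease to free edge, 224 mm along the crease, crease at x = +68, z = 131 mm of the carton): angle in rad, 0 = folded down flat over the carton's mouth, 1.57 = upright, more = leaning outwards (at most 2.6); it stays where it is left
- tape_roll: roll of clear packing tape lying flat, 100 mm across, 48 mm high; a bystander, not to be disturbed; origin at its underside
- screwdriver: screwdriver lying on the bench, 200 mm long; a bystander, not to be disturbed; handle towards its own -x
- hook_tin: low metal tin, 72 mm across, 45 mm high; a bystander, not to be disturbed; origin at its underside
- lacquer_can: metal can, 66 mm across, 160 mm high; a bystander, not to be disturbed; origin at its underside
- glue_brush: small brush with a wooden handle, lying, 190 mm long; a bystander, not to be disturbed; handle towards its own -x
- float_jar: jar, 70 mm across, 90 mm high; a bystander, not to be disturbed; origin at its underside
- mug: white mug, 80 mm across, 90 mm high; a bystander, not to be disturbed; origin at its underside

How it is judged:
By the outcome, as a careful person would: the job done as asked, in the order asked, and still so for the second after the job is handed in, with the robot touching nothing.
It also fails if it takes over 72 s, if anything falls off the work surface, if the arm or the gripper's body presses on something with over 40 N, if the wrist force passes 120 N, or if a joint passes its speed limit or range.

### The arm

A 7-joint arm with a two-finger parallel gripper is mounted at the origin on the work surface. World frame = base frame: x ahead of the robot, y to its left, z up, the work surface at z = 0. Lengths are in m, angles in rad, forces in N, time in s.
With the tool pointing down it reaches from about 0.425 to 0.875 m from the base axis. Payload 8.4 kg.
Tool frame: the origin (TCP) lies between the finger pads; the fingertips stand 22 mm ahead of it and the grasp point (between the pads) lies 3 mm ahead of it; z points along the fingers, y is the line along which they close (so a half turn about z gives the same grasp; the last joint's range is limited). The gripper opens to 85 mm and grips with 20 to 120 N. Pads are 22 mm wide; open, the fingers measure 114 mm over their backs; the gripper's body (76 mm by 85 mm) begins 54 mm behind the grasp point. The pads swing forward as they close: fully open they stand 13 mm farther back than shut.
Start: joints at [1.103, 0.333, 0.04, 1.465, -0.013, 1.343, -0.059], TCP at [0.234, -0.606, 0.253] pointing down, gripper open.
Joint ranges: [-2.58, 2.58], [-0.38, 2.09], [-1.3, 1.39], [0.25, 2.4], [-1.5, 4.64], [0.08, 2.09], [-2.65, 2.65]. Speed limits (rad/s): [2.22, 2.22, 2.79, 2.79, 3.14, 3.14, 3.14].

### API

Orientations are given as a rotation vector (axis times angle).
In Python, from cell import ctrl gives the robot as it stands.
- The arm moves only by the shell command python3 -m crank 'ROWS' [FORCE]. ROWS is a JSON object of lists of equal length, an entry for each row: "linear": the shift along the tool's x, y, z in mm, a list of three; "yaw": the turn about the tool's z in units of 6 degrees (1.0 is 6 degrees); "hand": the opening, from -1 (shut) to 1 (fully open). In form: {"linear": [[dx, dy, dz], ...], "yaw": [yaw, ...], "hand": [hand, ...]}. A call has 1 to 20 rows; each row is the pose to reach, as a shift and turn from the pose commanded when the call began, along the tool's axes at that moment; what a row does not reach only later rows make up. A row lasts 1/10 s, in which the tool goes at most 50 mm and 8.59 degrees, less where a joint would pass 70% of its speed; a pose out of reach is approached as far as the arm can. A call with a gripper value outside its range is refused whole. The fingers move at their own pace and stop on an object; FORCE is the grip in N (left out, the last holds). Time passes only in rows, so rows that repeat a pose let the fingers close. It gives the time, the measured TCP pose, the force, the opening and the grip force at its end, in the units of the state.
- ctrl.sense(): the state, without advancing time (a new reading comes with each control period).
- ctrl.grab_frame(name): name is "scene" or "top" or "wrist"; returns a dict with "img" (480x640x3 uint8, red, green, blue), "mtx" (3x3 intrinsics, pixels), "rvec" (rotation vector, rad) and "tvec" (3), from world to camera coordinates, as OpenCV has them; the wrist camera has in their place "T_tool_cam" (4x4, takes a point from camera to tool coordinates, whose origin is the TCP and whose axes are the flange's). Camera axes: x right, y down, z forward; pixel columns grow to the right and rows downward; lengths in m; the calibration is good to about 2 mm. A picture is of the moment at which its call begins: read the wrist's pose just before it. There is no depth.
- ctrl.job_done(): hands the job in; it is judged then, once.
Trained networks look in the newest picture that a camera, given by its name, has taken for a name from the list of things; names that differ only in an ending like _2 or _b are one class to them, and where a whole thing is asked for, a point or a joint stands for the part that bears it (a point fixed in the world has none). Each returns a list of dicts, best first, with "p" (0 to 1); they miss things now and then, are a little off and sometimes report something else, mostly with a low value. They report only what shows in the picture. A call takes as long as a camera call.
- ctrl.regions_of(camera, name): "mask" (480x640 bool, what is visible of it).
- ctrl.tip_of(camera, name): "centre" ([x, y, z] in m, in world coordinates, good to about 4 mm: a listed point, or the origin of a listed thing).
The state is a dict: "time_s": time; "joint_positions": joint angles; "joint_velocities": joint speeds; "joint_efforts": joint torques, N m; "eef_pos": TCP position; "orientation": TCP orientation; "force": force on the tool from outside, world axes, zero at the start; "wrist_torque": the same for the moment, N m; "grip_width": finger opening in m; "gripper_force": force on a finger pad.
Only numpy, scipy, OpenCV 4.12 (cv2) and the standard library are available. Lean on these libraries where they do the work, as an engineer would, in place of code of your own. Each camera call takes 0.05 s, during which the arm holds its last target. There are 200 camera calls.

## Working session

There is one attempt and no reset: what is moved stays moved. The work goes in short steps, Python scripts to look and compute and a shell command to move; the robot and the scene stay as the last step left them, time stands still between calls to the robot, and variables do not carry over. Pictures are saved under pics/ and viewed, at most 10 in all, crops included, and the job is handed in when it is done.

```bash
ls; mkdir -p pics
python3 - <<'E'
from cell import ctrl
import cv2,numpy as np
s=ctrl.sense()
print(s['time_s'],s['eef_pos'],s['orientation'],s['grip_width'],s['force'])
for c in ["scene","top"]:
    f=ctrl.grab_frame(c); cv2.imwrite(f"pics/{c}0.png",f['img'][:,:,::-1])
    print(c,np.round(f['tvec'],3),np.round(f['rvec'],3))
    for n in ["bottle","packed_a","carton","pad","tape_roll","screwdriver","hook_tin","lacquer_can","glue_brush","float_jar","mug"]:
        print(n,[(np.round(d['centre'],3).tolist(),round(d['p'],2)) for d in ctrl.tip_of(c,n)][:4])
E
```

```text
pics
0.0 [ 0.23414266 -0.60591973  0.2524209 ] [-3.08679352e+00 -5.75682956e-01  6.18563239e-04] 0.08544526335621944 [ 0.21125085 -0.09716404 -0.04291246]
scene [-0.081 -0.315  1.529] [ 1.68   1.74  -0.782]
bottle [([0.469, 0.259, 0.023], 0.6)]
packed_a []
carton [([0.557, -0.214, -0.001], 0.69)]
pad []
tape_roll [([0.344, -0.101, -0.001], 0.93)]
screwdriver [([0.419, 0.102, 0.001], 0.79), ([0.404, 0.523, 0.001], 0.7)]
hook_tin [([0.68, 0.265, -0.0], 0.79)]
lacquer_can [([0.747, 0.114, 0.001], 0.9)]
glue_brush [([0.801, -0.017, -0.002], 0.74)]
float_jar [([0.709, -0.34, -0.0], 0.9)]
mug [([0.401, 0.523, 0.0], 0.58)]
top [0.099 0.56  1.555] [ 2.154 -2.141  0.145]
bottle [([0.466, 0.258, 0.026], 0.66)]
packed_a [([0.558, -0.223, 0.002], 0.93), ([0.557, -0.287, -0.0], 0.72), ([0.541, -0.146, 0.001], 0.21)]
carton [([0.558, -0.219, -0.003], 0.71)]
pad [([0.54, -0.144, 0.002], 0.71)]
tape_roll [([0.343, -0.105, -0.001], 0.8), ([0.559, -0.219, 0.002], 0.22)]
screwdriver [([0.417, 0.098, 0.005], 0.89), ([0.342, -0.107, -0.002], 0.49)]
hook_tin [([0.678, 0.266, 0.0], 0.96)]
lacquer_can [([0.749, 0.115, -0.001], 0.76), ([0.463, 0.257, 0.023], 0.44)]
glue_brush [([0.798, -0.019, 0.001], 0.96)]
float_jar [([0.706, -0.338, -0.001], 0.81), ([0.56, -0.214, -0.004], 0.56)]
mug [([0.402, 0.524, 0.004], 0.8)]
```

View pics/scene0.png

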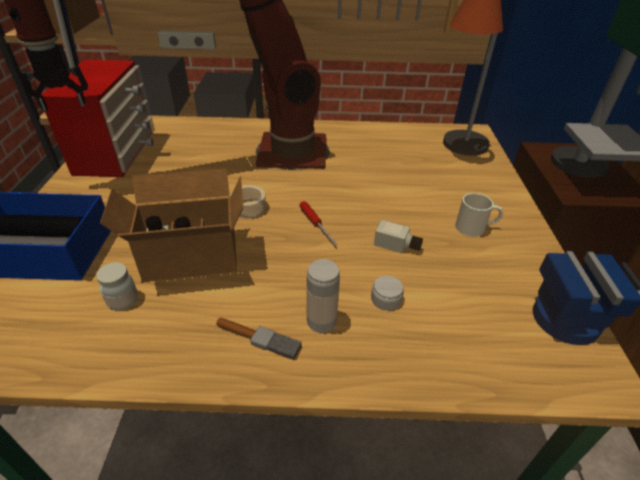

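View pics/top0.png

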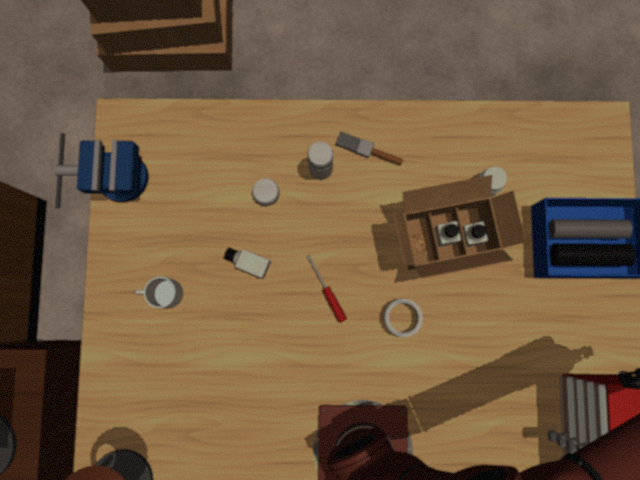

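The scene view shows the carton at (190,230) with its empty cell on the image's right (+y) end, and the bottle at (395,235) with its cap away from the carton. The top view shows the bottle from (233,255) (cap) to (269,268) (base), and the pad in the cell at (417,238). Next I'll fit the bottle and look at the carton up close.

```bash
cat > h.py <<'E'
from cell import ctrl
import cv2,numpy as np
from scipy.spatial.transform import Rotation as R
from scipy.optimize import minimize
def proj(f,P): return cv2.projectPoints(np.float64(P).reshape(-1,3),np.float64(f['rvec']),np.float64(f['tvec']),np.float64(f['mtx']),None)[0].reshape(-1,2)
def unproj(f,uv,z):
    M=cv2.Rodrigues(np.float64(f['rvec']))[0]; t=np.float64(f['tvec']).reshape(3)
    r=M.T@np.linalg.inv(f['mtx'])@np.array([*uv,1.]); c=-M.T@t
    return c+r*(z-c[2])/r[2]
def go(target,yaw=0):
    "shift in tool axes, mm, from present measured pose to world target (tcp)"
    s=ctrl.sense(); return np.round(R.from_rotvec(s['orientation']).inv().apply(np.array(target)-s['eef_pos'])*1000,1)
def toolyaw():
    m=R.from_rotvec(ctrl.sense()['orientation']).as_matrix(); return np.degrees(np.arctan2(m[1,1],m[0,1])) # world dir of tool y
E
python3 - <<'E'
from h import *
fr={}
ms={}
for c in ["scene","top"]:
    fr[c]=ctrl.grab_frame(c); r=ctrl.regions_of(c,"bottle"); ms[c]=r[0]['mask']; print(c,r[0]['p'],ms[c].sum(),np.argwhere(ms[c]).mean(0)[::-1])
    for n in ["end_flap_left","end_flap_right","long_flap_near","long_flap_far"]:
        q=ctrl.tip_of(c,n); print(n,[(np.round(d['centre'],3).tolist(),round(d['p'],2)) for d in q][:2])
a=np.linspace(0,2*np.pi,24)
body=np.array([[x,y,z] for x in(-.026,.026) for y in (-.026,.026) for z in(0,.078)])
cap=np.array([[.017*np.cos(t),.017*np.sin(t),z] for t in a for z in(.09,.118)])
def pts(p):
    ax=np.array([np.cos(p[2]),np.sin(p[2]),0]); s=np.array([-ax[1],ax[0],0]); u=np.array([0,0,1.])
    M=np.stack([s,u,ax],1); o=np.array([p[0],p[1],.026]); return body@M.T+o,cap@M.T+o
def cost(p):
    b,cp=pts(p); t=0
    for c in fr:
        m=np.zeros((1920,2560),np.uint8)
        sh=np.vstack([body[body[:,2]>.05],cap[cap[:,2]<.1]])
        for q in (b,cp,np.vstack([b[[1,3,5,7]],cp[::2]])):
            cv2.fillConvexPoly(m,cv2.convexHull(((proj(fr[c],q)+.5)*4).astype(np.float32)).astype(int),255)
        m=cv2.resize(m,(640,480),interpolation=cv2.INTER_AREA)/255.
        t+=np.abs(m-ms[c]).sum()/ms[c].sum()
    return t
best=min((minimize(cost,[.467,.258,y0],method='Nelder-Mead',options=dict(initial_simplex=[[.467,.258,y0],[.475,.258,y0],[.467,.266,y0],[.467,.258,y0+.15]])) for y0 in (1.1,1.25,1.4)),key=lambda r:r.fun)
print(best.x,np.degrees(best.x[2]),best.fun)
f=fr['top']
cv2.imwrite("pics/c1.png",cv2.resize(f['img'][165:290,380:530,::-1],None,fx=4.8,fy=4.8,interpolation=cv2.INTER_CUBIC))
for z in (0,.128):print(z,[np.round(unproj(f,uv,z),3) for uv in [(400,266),(455,230)]])
E
```

```text
scene 0.68 1113 [395.92003594 236.77448338]Traceback (most recent call last):
  File "<stdin>", line 7, in <module>
ValueError: it knows: bottle, carton, float_jar, glue_brush, hook_tin, lacquer_can, mug, packed, pad, screwdriver, tape_roll
```

```bash
cat > fitb.py <<'E'
from h import *
fr={}
ms={}
for c in ["scene","top"]:
    fr[c]=ctrl.grab_frame(c); r=ctrl.regions_of(c,"bottle"); ms[c]=r[0]['mask']; print(c,r[0]['p'],ms[c].sum(),np.argwhere(ms[c]).mean(0)[::-1])
a=np.linspace(0,2*np.pi,24)
body=np.array([[x,y,z] for x in(-.026,.026) for y in (-.026,.026) for z in(0,.078)])
cap=np.array([[.017*np.cos(t),.017*np.sin(t),z] for t in a for z in(.09,.118)])
def pts(p):
    ax=np.array([np.cos(p[2]),np.sin(p[2]),0]); s=np.array([-ax[1],ax[0],0]); u=np.array([0,0,1.])
    M=np.stack([s,u,ax],1); o=np.array([p[0],p[1],.026]); return body@M.T+o,cap@M.T+o
def cost(p):
    b,cp=pts(p); t=0
    for c in fr:
        m=np.zeros((1920,2560),np.uint8)
        for q in (b,cp,np.vstack([b[[1,3,5,7]],cp[::2]])):
            cv2.fillConvexPoly(m,cv2.convexHull(((proj(fr[c],q)+.5)*4).astype(np.float32)).astype(int),255)
        m=cv2.resize(m,(640,480),interpolation=cv2.INTER_AREA)/255.
        t+=np.abs(m-ms[c]).sum()/ms[c].sum()
    return t
best=min((minimize(cost,[.467,.258,y0],method='Nelder-Mead',options=dict(initial_simplex=[[.467,.258,y0],[.475,.258,y0],[.467,.266,y0],[.467,.258,y0+.15]])) for y0 in (1.1,1.25,1.4)),key=lambda r:r.fun)
print(best.x,np.degrees(best.x[2]),best.fun)
E
python3 - <<'E'
from fitb import *
f=fr['top']
cv2.imwrite("pics/c1.png",cv2.resize(f['img'][165:290,380:530,::-1],None,fx=4.8,fy=4.8,interpolation=cv2.INTER_CUBIC))
np.savez("top.npz",**{k:f[k] for k in('rvec','tvec','mtx')})
for n in ("carton","packed"):
  print(n,[(np.argwhere(r['mask']).mean(0)[::-1].round(1).tolist(),r['mask'].sum(),round(r['p'],2)) for r in ctrl.regions_of("top",n)])
E
```

```text
scene 0.56 1049 [395.68732126 236.67874166]
top 0.64 800 [247.8675  261.77875]
[0.46608978 0.2574444  1.17869072] 67.53400364716525 0.15369996168152678
carton [([457.7, 225.6], np.int64(8458), 0.59), ([507.7, 219.1], np.int64(1171), 0.31)]
packed [([474.2, 233.8], np.int64(463), 0.83), ([446.7, 233.4], np.int64(495), 0.66)]
```

View pics/c1.png

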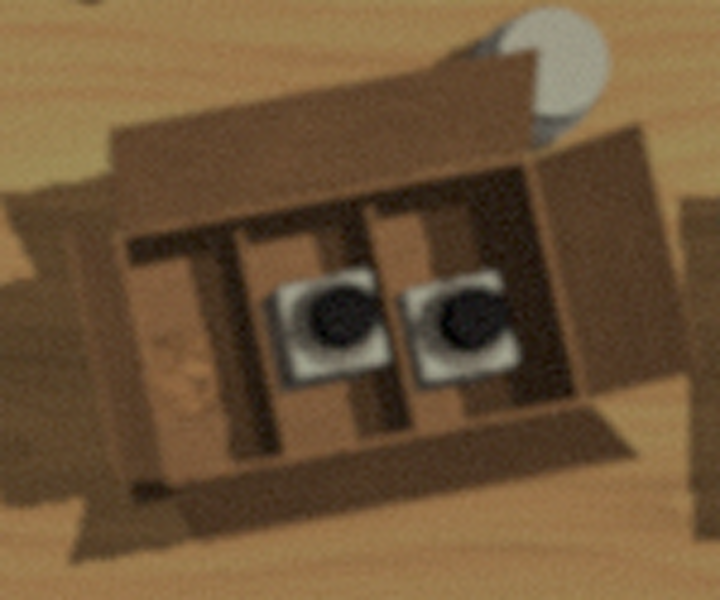

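The crop shows the mouth corners at crop pixels (122,238), (527,160), (580,397) and (165,488). All four flaps lean outwards and the pad lies at about (185,375). Next I'll fit the carton pose and the flap angles.

Run:
```python
from h import *
f=dict(np.load("top.npz"))
px=lambda a:np.array([((u+.5)/4.8-.5+380,(v+.5)/4.8-.5+165) for u,v in a])
obs=px([(122,238),(527,160),(580,397),(162,488)])
loc=np.array([[.068,.112,.130],[.068,-.112,.130],[-.068,-.112,.130],[-.068,.112,.130]])
def W(p,l):
    c,s=np.cos(p[2]),np.sin(p[2]); l=np.atleast_2d(l); return np.c_[p[0]+c*l[:,0]-s*l[:,1],p[1]+s*l[:,0]+c*l[:,1],l[:,2]]
r=minimize(lambda p:((proj(f,W(p,loc))-obs)**2).sum(),[.557,-.217,.2],method='Nelder-Mead',options=dict(xatol=1e-5))
p=r.x;print("carton",p,np.degrees(p[2]),(proj(f,W(p,loc))-obs).round(1).tolist())
cam=-cv2.Rodrigues(f['rvec'])[0].T@f['tvec'].reshape(3)
print("cam",cam)
fl={'far':(0,1,.068,.131,[(112,130),(535,52)]),'near':(0,-1,.068,.131,[(180,540),(635,455)]),'left':(1,1,.112,.128,[(68,230),(122,490)]),'right':(1,-1,.112,.128,[(640,125),(690,372)])}
for n,(ax,sg,o,z,e) in fl.items():
    e=px(e).mean(0)
    th=np.linspace(.8,2.6,181); l=np.zeros((181,3)); l[:,ax]=sg*(o-.068*np.cos(th)); l[:,2]=z+.068*np.sin(th)
    # compare offset of free edge mid along flap-normal dir in image
    q=proj(f,W(p,l)); d=q[-1]-q[0]; d/=np.linalg.norm(d)
    err=(q-e)@d; k=np.where(np.abs(err)<.4)[0]; print(n,th[k].round(2))
for y in (.072,0,-.072): print(W(p,[0,y,0]).round(4))
print("pad from px",unproj(f,px([(180,372)])[0],.006).round(4))
```

```text
carton [ 0.55663658 -0.2164556   0.19760204] 11.321763026217969 [[-2.4, -0.8], [0.1, -1.3], [1.5, 1.9], [0.7, 0.1]]
cam [0.33889238 0.09495334 1.61815248]
far [2.25 2.26 2.27 2.28 2.29]
near [2.03 2.04 2.05]
left [2.02 2.03 2.04]
right [2.19 2.2  2.21 2.22 2.23]
[[ 0.5425 -0.1459  0.    ]]
[[ 0.5566 -0.2165  0.    ]]
[[ 0.5708 -0.2871  0.    ]]
pad from px [ 0.5445 -0.1471  0.006 ]
```

Run:
```python
from h import *
s=ctrl.sense();print(s['time_s'],toolyaw(),s['joint_positions'],R.from_rotvec(s['orientation']).as_matrix().round(3).tolist())
print(go([.5,-.2,.253]),go([.506,.353,.253]))
```

```text
1.6 -68.87007594994034 [ 1.10276805  0.33322766  0.0399      1.46541811 -0.01338875  1.34333479
 -0.05851323] [[0.933, 0.36, -0.0], [0.36, -0.933, 0.0], [-0.0, -0.0, -1.0]]
[ 3.943e+02 -2.832e+02  3.000e-01] [ 5.992e+02 -7.968e+02  4.000e-01]
```

```bash
python3 -m crank '{"linear":[[394,-283,0],[394,-283,0],[394,-283,0],[394,-283,0],[394,-283,0],[394,-283,0],[394,-283,0],[394,-283,0],[394,-283,0],[599,-797,0],[599,-797,0],[599,-797,0],[599,-797,0],[599,-797,0],[599,-797,0],[599,-797,0],[599,-797,0],[599,-797,0],[599,-797,0],[599,-797,0]],"yaw":[0,0,0,0,0,0,0,0,0,-1,-2,-3,-4,-5,-6,-7,-7.7,-7.7,-7.7,-7.7],"hand":[1,1,1,1,1,1,1,1,1,1,1,1,1,1,1,1,1,1,1,1]}' 20
python3 - <<'E'
from h import *
s=ctrl.sense();f=ctrl.grab_frame("wrist");cv2.imwrite("pics/w1.png",f['img'][:,:,::-1])
print(s['time_s'],s['eef_pos'],toolyaw(),f['T_tool_cam'],f['mtx'])
print(ctrl.tip_of("wrist","bottle"))
r=ctrl.regions_of("wrist","bottle")
if r:
    m=r[0]['mask'];print(r[0]['p'],m.sum());T=np.eye(4);T[:3,:3]=R.from_rotvec(s['orientation']).as_matrix();T[:3,3]=s['eef_pos'];Tc=T@f['T_tool_cam']
    print(cv2.minAreaRect(np.argwhere(m)[:,::-1].astype(np.float32)))
E
```

```text
time_s: 3.6
eef_pos: [0.5044, 0.3216, 0.2536]
orientation: [2.615, 1.74, 0.001]
force: [0.5, 0.5, 0.5]
grip_width: 0.0852
gripper_force: 0.0
3.6 [0.50436734 0.32156505 0.25358118] -22.244132708069454 [[-6.65838847e-04 -9.63148406e-01 -2.68969711e-01  6.83893473e-02]
 [ 9.99999664e-01 -7.69769685e-04  2.80938031e-04 -2.71246047e-04]
 [-4.77629746e-04 -2.68969434e-01  9.63148595e-01 -1.21425151e-01]
 [ 0.00000000e+00  0.00000000e+00  0.00000000e+00  1.00000000e+00]] [[406.32830796   0.         321.68019962]
 [  0.         406.32830796 238.81504904]
 [  0.           0.           1.        ]]
[{'centre': [0.4669, 0.2578, 0.024], 'p': 0.94}]
0.69 7704
((308.7891845703125, 224.88656616210938), (142.0879669189453, 62.997047424316406), 88.02507019042969)
```

View pics/w1.png

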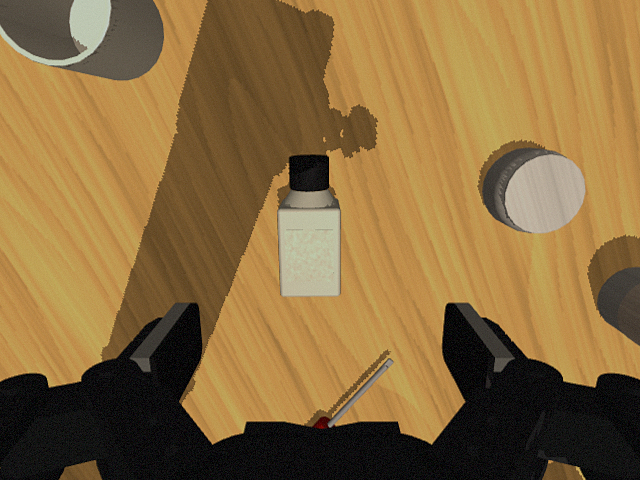

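The wrist view shows the bottle upright in the image, cap centred at (309,173) and base edge at (309,296). It is aligned with tool x to within about 1°.

```bash
cat >> h.py <<'E'
def wun(s,f,uv,z):
    T=np.eye(4);T[:3,:3]=R.from_rotvec(s['orientation']).as_matrix();T[:3,3]=s['eef_pos'];C=T@f['T_tool_cam']
    r=C[:3,:3]@np.linalg.inv(f['mtx'])@np.array([*uv,1.]); return C[:3,3]+r*(z-C[2,3])/r[2]
E
python3 - <<'E'
from h import *
s=ctrl.sense(); f=ctrl.grab_frame("wrist")
a=wun(s,f,(309,156),.036);b=wun(s,f,(309,295.5),.05);c=wun(s,f,(309,208),.052)
print(a,b,c,np.linalg.norm(a[:2]-b[:2]),np.degrees(np.arctan2(*(a-b)[[1,0]])))
d=(a-b)[:2]/np.linalg.norm((a-b)[:2]); g=b[:2]+.104*d
print(s['eef_pos'],g,go([*g,.03]),toolyaw())
E
```

```text
[0.5093576  0.36927041 0.036     ] [0.4643051 0.2610957 0.05     ] [0.49427552 0.33212866 0.052     ] 0.11718145987499061 67.38929674200942
[0.50262792 0.32392073 0.25297786] [0.50428975 0.3571021 ] [ 33.4 -12.9 222.9] -22.504952670446148
```

```bash
python3 -m crank '{"linear":[[33,-13,40],[33,-13,90],[33,-13,140],[33,-13,180],[33,-13,210],[33,-13,225],[33,-13,225],[33,-13,225],[33,-13,225],[33,-13,225],[33,-13,225],[33,-13,225],[33,-13,225],[33,-13,225]],"yaw":[0,0,0,0,0,0,0,0,0,0,0,0,0,0],"hand":[1,1,1,1,1,1,1,-1,-1,-1,-1,-1,-1,-1]}' 25
python3 - <<'E'
from h import *
s=ctrl.sense();f=ctrl.grab_frame("scene");print(s['time_s'],s['eef_pos'],s['grip_width'],s['gripper_force'],s['force'])
E
```

```text
time_s: 5.2
eef_pos: [0.5058, 0.3559, 0.0294]
orientation: [2.615, 1.741, 0.003]
force: [0.7, -0.3, 5.9]
grip_width: 0.0332
gripper_force: 25.9
5.2 [0.5058327  0.35592047 0.02942916] 0.033189095198681545 25.873923003673553 [ 0.68343963 -0.28873886  5.92890624]
```

```bash
python3 -m crank '{"linear":[[-3,0,-10],[-6,0,-18],[-10,0,-26],[-15,0,-34],[-21,0,-42],[-27,0,-48],[-34,0,-55],[-41,0,-61],[-49,0,-65],[-57,0,-70],[-66,0,-74],[-75,0,-76],[-84,0,-78],[-93,0,-80],[-102,0,-80],[-102,0,-80]],"yaw":[0,0,0,0,0,0,0,0,0,0,0,0,0,0,0,0],"hand":[-1,-1,-1,-1,-1,-1,-1,-1,-1,-1,-1,-1,-1,-1,-1,-1]}'
python3 - <<'E'
from h import *
f=ctrl.grab_frame("scene");i=f['img'][170:290,320:480,::-1];cv2.imwrite("pics/s2.png",cv2.resize(i,None,fx=4,fy=4,interpolation=cv2.INTER_CUBIC))
E
```

```text
time_s: 6.85
eef_pos: [0.4655, 0.2597, 0.1082]
orientation: [2.615, 1.739, -0.001]
force: [-0.5, 0.2, -2.8]
grip_width: 0.0334
gripper_force: 25.2
```

View pics/s2.png

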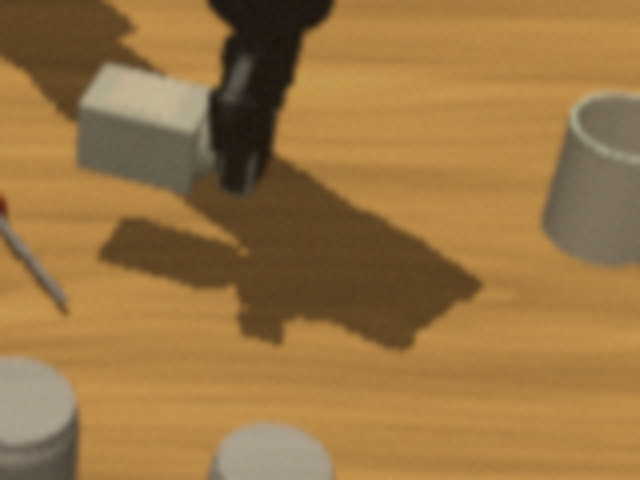

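The grip held the bottle rigid, so it hangs horizontally at the fingertips (base at crop (80,130), cap end at (215,140)). I'll put it back and take only the last few mm of the cap lightly, so gravity can swing it.

```bash
python3 -m crank '{"linear":[[40,0,0],[80,0,0],[102,0,20],[102,0,45],[102,0,65],[102,0,75],[102,0,80],[102,0,80],[102,0,80],[102,0,80],[111,0,80],[120,0,80],[120,0,80],[120,0,80],[120,0,80],[120,0,80],[120,0,80],[120,0,80]],"yaw":[0,0,0,0,0,0,0,0,0,0,0,0,0,0,0,0,0,0],"hand":[-1,-1,-1,-1,-1,-1,-1,-1,0.3,0.3,0.3,0.3,0.3,-1,-1,-1,-1,-1]}' 20; python3 -m crank '{"linear":[[0,0,-10],[-2,0,-20],[-6,0,-28],[-10,0,-36],[-10,0,-36],[-10,0,-36]],"yaw":[0,0,0,0,0,0],"hand":[-1,-1,-1,-1,-1,-1]}';python3 - <<'E'
from h import *
f=ctrl.grab_frame("scene");i=f['img'][190:290,340:473,::-1];cv2.imwrite("pics/s3.png",cv2.resize(i,None,fx=3,fy=3,interpolation=cv2.INTER_CUBIC))
E
```

```text
time_s: 8.7
eef_pos: [0.5119, 0.3719, 0.0284]
orientation: [-2.615, -1.741, -0.0]
force: [-0.5, 0.8, 0.1]
grip_width: 0.0326
gripper_force: 19.8
time_s: 9.3
eef_pos: [0.5084, 0.3625, 0.0647]
orientation: [2.615, 1.741, 0.002]
force: [-1.2, 0.9, -0.9]
grip_width: 0.0327
gripper_force: 20.3
```

View pics/s3.png

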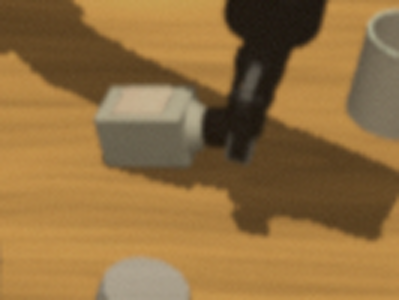

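```bash
python3 -m crank '{"linear":[[-4,0,-6],[-8,0,-12],[-13,0,-18],[-21,0,-25],[-29,0,-31],[-37,0,-37],[-46,0,-42],[-55,0,-46],[-65,0,-50],[-65,0,-50]],"yaw":[0,0,0,0,0,0,0,0,0,0],"hand":[-1,-1,-1,-1,-1,-1,-1,-1,-1,-1]}';python3 - <<'E'
from h import *
f=ctrl.grab_frame("scene");i=f['img'][170:290,340:473,::-1];cv2.imwrite("pics/s4.png",cv2.resize(i,None,fx=3,fy=3,interpolation=cv2.INTER_CUBIC))
E
```

```text
time_s: 10.35
eef_pos: [0.4833, 0.3017, 0.1154]
orientation: [2.615, 1.74, 0.002]
force: [0.5, 3.0, 4.5]
grip_width: 0.033
gripper_force: 23.9
```

View pics/s4.png

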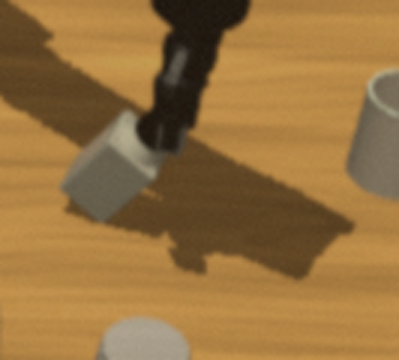

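Tilting works: the bottle is leaning at roughly 55° on its base edge (crop (100,215)). I'll finish the arc.

```bash
python3 -m crank '{"linear":[[-8,0,-2],[-16,0,-4],[-23,0,-5],[-30,0,-5],[-37,0,-5],[-44,0,-5],[-51,0,-4],[-57,0,-3],[-62,0,-1],[-62,0,-1],[-62,0,-1]],"yaw":[0,0,0,0,0,0,0,0,0,0,0],"hand":[-1,-1,-1,-1,-1,-1,-1,-1,-1,-1,-1]}';python3 - <<'E'
from h import *
f=ctrl.grab_frame("scene");i=f['img'][170:290,340:473,::-1];cv2.imwrite("pics/s5.png",cv2.resize(i,None,fx=3,fy=3,interpolation=cv2.INTER_CUBIC))
E
```

```text
time_s: 11.5
eef_pos: [0.4586, 0.2449, 0.1148]
orientation: [-2.615, -1.741, 0.002]
force: [-0.0, 0.2, -0.0]
grip_width: -0.0001
gripper_force: 0.2
```

View pics/s5.png

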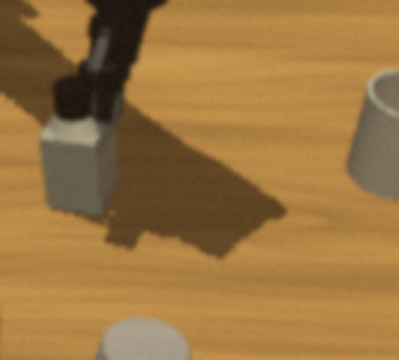

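The bottle stands upright in the picture, with the closed fingers beside its cap (crop (75,95)). I'll back off, rise and measure.

```bash
python3 -m crank '{"linear":[[8,0,0],[12,0,-20],[12,0,-60],[12,0,-100],[-30,0,-110],[-30,0,-110],[-30,0,-110]],"yaw":[0,0,0,0,0,0,0],"hand":[-1,-1,0,0.3,0.3,0.3,0.3]}';python3 - <<'E'
from h import *
s=ctrl.sense();f=ctrl.grab_frame("wrist");cv2.imwrite("pics/w2.png",f['img'][:,:,::-1])
print(s['time_s'],s['eef_pos'],toolyaw())
for c in("wrist","scene","top"):
    if c!="wrist":ctrl.grab_frame(c)
    print([(d['centre'],d['p']) for d in ctrl.tip_of(c,"bottle")][:2])
np.savez("w2.npz",T=f['T_tool_cam'],mtx=f['mtx'],pos=s['eef_pos'],ori=s['orientation'])
E
```

```text
time_s: 12.25
eef_pos: [0.4478, 0.2174, 0.2256]
orientation: [2.615, 1.739, 0.001]
force: [0.2, 0.2, -0.4]
grip_width: 0.0555
gripper_force: 0.0
12.25 [0.44783948 0.21744763 0.22562157] -22.680262146367884
[([0.4537, 0.2378, 0.0032], 0.81)]
[([0.4546, 0.2382, -0.001], 0.72)]
[]
```

View pics/w2.png

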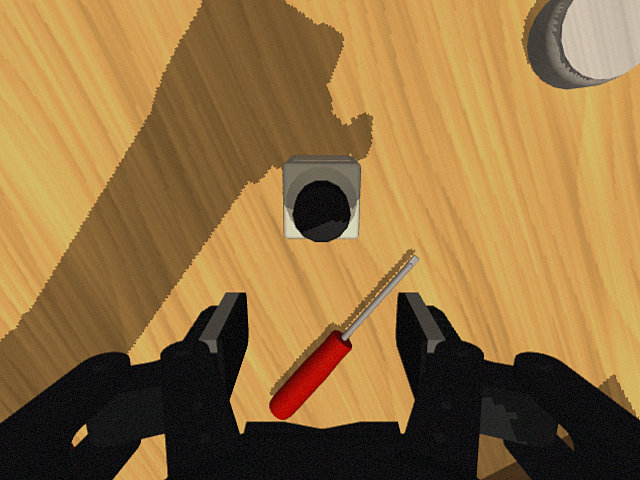

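The wrist view shows the bottle standing upright and free, square with the tool, cap top at about (321,211). The screwdriver is clear of it.

Run:
```python
from h import *
d=np.load("w2.npz");s={'eef_pos':d['pos'],'orientation':d['ori']};f={'T_tool_cam':d['T'],'mtx':d['mtx']}
c=wun(s,f,(321.5,211),.118); print(c)
for q in((283,161),(361,161),(283,238),(361,238)):print(wun(s,f,q,.078).round(4))
print(go([c[0],c[1],.107]),toolyaw(),ctrl.sense()['joint_positions'].round(2))
```

```text
[0.45579346 0.23688415 0.118     ]
[0.4423 0.2696 0.078 ]
[0.4893 0.2499 0.078 ]
[0.4209 0.2221 0.078 ]
[0.4703 0.2013 0.078 ]
[ 20.2   0.8 117.8] -22.603631253225323 [ 0.19  0.1  -0.77  1.83  0.07  1.24 -0.99]
```

```bash
python3 -m crank '{"linear":[[20,1,10],[20,1,50],[20,1,90],[20,1,118],[20,1,118],[20,1,118],[20,1,118],[20,1,118],[20,1,118],[20,1,118],[20,1,100],[20,1,60],[20,1,10],[20,1,-40],[20,1,-80],[20,1,-110],[20,1,-110]],"yaw":[0,0,0,0,0,0,0,0,0,0,0,0,0,0,0,0,0],"hand":[0.3,0.3,0.3,0.3,0.3,-1,-1,-1,-1,-1,-1,-1,-1,-1,-1,-1,-1]}' 45;python3 - <<'E'
from h import *
s=ctrl.sense();print(s['eef_pos'],toolyaw(),go([.543,-.146,.335]))
E
```

```text
time_s: 14.25
eef_pos: [0.4574, 0.2369, 0.3399]
orientation: [2.613, 1.74, 0.011]
force: [0.2, 0.2, -3.0]
grip_width: 0.0327
gripper_force: 45.3
[0.45738431 0.23687071 0.33992141] -22.67415894030229 [-320.3  226.6    4.7]
```

```bash
python3 -m crank '{"linear":[[-32,23,0],[-68,48,0],[-108,76,0],[-148,105,0],[-188,133,0],[-228,162,0],[-260,184,0],[-285,202,0],[-305,216,0],[-320,227,0],[-320,227,0],[-320,227,0],[-320,227,0]],"yaw":[-0.6,-1.2,-1.8,-2.4,-3,-3.6,-4.2,-4.8,-5.3,-5.66,-5.66,-5.66,-5.66],"hand":[-1,-1,-1,-1,-1,-1,-1,-1,-1,-1,-1,-1,-1]}';python3 - <<'E'
from h import *
s=ctrl.sense();print(s['time_s'],s['eef_pos'],toolyaw(),go([.543,-.146,.335]))
f=ctrl.grab_frame("top");g=ctrl.grab_frame("scene")
a=f['img'][165:290,370:530,::-1];b=g['img'][120:290,90:270,::-1]
cv2.imwrite("pics/c2.png",np.hstack([cv2.resize(a,(480,375)),cv2.resize(b,(300,375))]))
E
```

```text
time_s: 15.55
eef_pos: [0.5422, -0.1457, 0.3349]
orientation: [-1.991, -2.429, 0.0]
force: [-0.0, 0.3, -2.3]
grip_width: 0.033
gripper_force: 45.2
15.55 [ 0.5421534  -0.14570383  0.33487364] 11.338917330891219 [-0.5  0.8 -0.1]
```

View pics/c2.png

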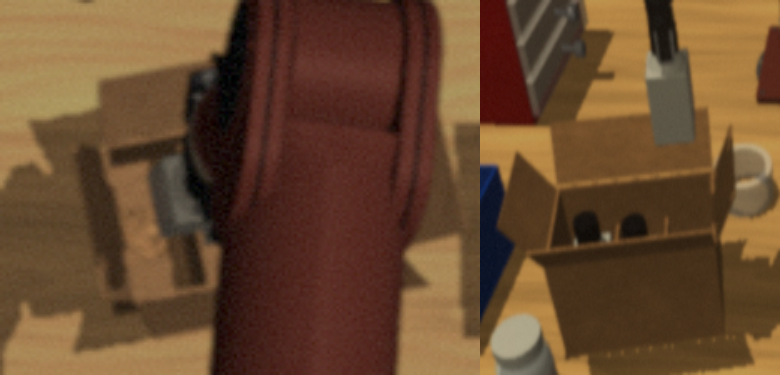

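The bottle hangs upright above the open cell (right panel, around (670,100)). Lowering it.

```bash
python3 -m crank '{"linear":[[0,0,30],[0,0,65],[0,0,100],[0,0,130],[0,0,155],[0,0,175],[0,0,190],[0,0,202],[0,0,210],[0,0,214],[0,0,214]],"yaw":[0,0,0,0,0,0,0,0,0,0,0],"hand":[-1,-1,-1,-1,-1,-1,-1,-1,-1,-1,-1]}'; python3 -m crank '{"linear":[[0,0,2],[0,0,4],[0,0,5],[0,0,6],[0,0,6]],"yaw":[0,0,0,0,0],"hand":[-1,-1,-1,-1,-1]}'
```

```text
time_s: 16.75
eef_pos: [0.5425, -0.1469, 0.1213]
orientation: [-1.992, -2.429, -0.0]
force: [-0.6, 0.2, -1.7]
grip_width: 0.033
gripper_force: 45.3
time_s: 17.25
eef_pos: [0.5423, -0.1469, 0.1153]
orientation: [-1.992, -2.429, 0.0]
force: [-0.2, -0.4, -1.7]
grip_width: 0.033
gripper_force: 45.3
```

```bash
python3 -m crank '{"linear":[[0,0,1],[0,0,2],[0,0,2]],"yaw":[0,0,0],"hand":[-1,-1,-1]}'; python3 -m crank '{"linear":[[0,0,1],[0,0,2],[0,0,2]],"yaw":[0,0,0],"hand":[-1,-1,-1]}'
```

```text
time_s: 17.55
eef_pos: [0.5426, -0.1471, 0.1148]
orientation: [1.992, 2.428, -0.0]
force: [-5.0, 1.0, 11.2]
grip_width: 0.0331
gripper_force: 47.2
time_s: 17.85
eef_pos: [0.5429, -0.1472, 0.1147]
orientation: [1.991, 2.427, -0.001]
force: [-12.6, 2.0, 29.7]
grip_width: 0.033
gripper_force: 49.9
```

```bash
python3 -m crank '{"linear":[[0,0,-2],[0,0,-3],[0,0,-3],[0,0,-3],[0,0,-3],[0,0,-3],[0,0,-15],[0,0,-50],[0,0,-100],[0,0,-150],[0,0,-200],[0,0,-215],[0,0,-215]],"yaw":[0,0,0,0,0,0,0,0,0,0,0,0,0],"hand":[-1,-1,-1,0,0.1,0.1,0.1,0.1,0.1,0.1,0,-1,-1]}'
python3 - <<'E'
from h import *
s=ctrl.sense();f=ctrl.grab_frame("wrist");cv2.imwrite("pics/w3.png",f['img'][:,:,::-1])
print(s['time_s'],s['eef_pos'],toolyaw(),s['joint_positions'].round(2))
np.savez("w3.npz",T=f['T_tool_cam'],mtx=f['mtx'],pos=s['eef_pos'],ori=s['orientation'])
for n in("bottle","packed_a","carton"):print(n,[(np.round(d['centre'],3),round(d['p'],2)) for d in ctrl.tip_of("wrist",n)][:4])
E
```

```text
time_s: 19.15
eef_pos: [0.5435, -0.1468, 0.3301]
orientation: [1.989, 2.425, 0.003]
force: [2.2, 0.6, -1.1]
grip_width: 0.0141
gripper_force: 0.0
19.15 [ 0.54346154 -0.14680574  0.33010623] 11.295498194101453 [ 0.6   0.15 -0.47  1.54  0.07  1.45  0.33]
bottle [(array([ 0.542, -0.149,  0.008]), 0.62)]
packed_a [(array([ 0.565, -0.222,  0.003]), 0.96), (array([ 0.563, -0.289,  0.009]), 0.78)]
carton [(array([ 0.552, -0.219,  0.002]), 0.89)]
```

View pics/w3.png

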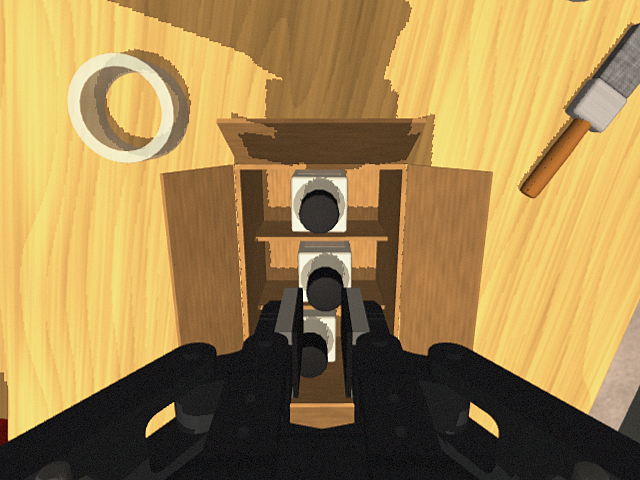

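I've now viewed 11 pictures, one over the limit of 10; I lost count, so I'll view no more. This one shows all three bottles upright in their cells: ours at (318,345), the packed ones at (320,210) and (325,285). The mouth corners are at (237,165) and (405,165). I'll refine the carton pose and flap angles from those pixels.

Run:
```python
from h import *
d=np.load("w3.npz");s={'eef_pos':d['pos'],'orientation':d['ori']};f={'T_tool_cam':d['T'],'mtx':d['mtx']}
a=wun(s,f,(237,165),.129);b=wun(s,f,(405,165),.129)
print(a,b,np.linalg.norm(a-b),np.degrees(np.arctan2(*(b-a)[[1,0]])))
yaw=np.radians(11.3);X=np.array([np.cos(yaw),np.sin(yaw)]);Y=np.array([-X[1],X[0]])
print("centre est",(a+b)[:2]/2-.112*Y)
c=np.array([.5566,-.2165])
for n,uv,sg,ax,o,z0 in(("left",(327,118),1,Y,.112,.128),("near",(171,260),-1,X,.068,.131),("far",(485,260),1,X,.068,.131)):
    th=np.linspace(1.2,2.6,141)
    e=[sg*((wun(s,f,uv,z0+.068*np.sin(t))[:2]-c)@ax)-(o-.068*np.cos(t)) for t in th]
    print(n,th[np.argmin(np.abs(e))])
L=lambda x,y:(c+x*X+y*Y).round(3)
print("y targets: left out",L(0,.19),"right out",L(0,-.19),"near out",L(-.15,0),"far out",L(.15,0))
```

```text
[ 0.47204856 -0.12234884  0.129     ] [ 0.60126012 -0.09668941  0.129     ] 0.13173471316628382 11.231935122735386
centre est [ 0.55860031 -0.21934797]
left 2.05
near 2.06
far 2.4
y targets: left out [ 0.519 -0.03 ] right out [ 0.594 -0.403] near out [ 0.41  -0.246] far out [ 0.704 -0.187]
```

```bash
python3 -m crank '{"linear":[[50,0,0],[100,0,0],[103,0,40],[103,0,85],[103,0,130],[103,0,153],[103,0,153],[85,0,153],[68,0,153],[51,0,153],[43,0,154],[36,0,155],[31,0,157],[26,0,160],[21,0,163],[16,0,166],[12,0,169],[9,0,172],[6,0,176],[5,0,177]],"yaw":[0,0,0,0,0,0,0,0,0,0,0,0,0,0,0,0,0,0,0,0],"hand":[-1,-1,-1,-1,-1,-1,-1,-1,-1,-1,-1,-1,-1,-1,-1,-1,-1,-1,-1,-1]}' 20
python3 -m crank '{"linear":[[0,0,1],[0,0,2],[0,0,2]],"yaw":[0,0,0],"hand":[-1,-1,-1]}'
```

```text
time_s: 21.35
eef_pos: [0.5412, -0.1393, 0.1524]
orientation: [-1.989, -2.429, -0.002]
force: [-21.0, 13.6, 42.8]
grip_width: -0.0001
gripper_force: 21.4
time_s: 21.65
eef_pos: [0.5413, -0.1393, 0.1522]
orientation: [-1.989, -2.431, -0.001]
force: [-25.1, 12.4, 50.4]
grip_width: -0.0002
gripper_force: 25.5
```

Run:
```python
from h import *
f=dict(np.load("top.npz"));g=ctrl.grab_frame("scene")
def P(f):return np.float64(f['mtx'])@np.c_[cv2.Rodrigues(np.float64(f['rvec']))[0],np.float64(f['tvec']).reshape(3)]
for a,b in(((533,203),(88,222)),((534,276),(104,196))):
    X=cv2.triangulatePoints(P(f),P(g),np.float64(a).reshape(2,1),np.float64(b).reshape(2,1));X=(X[:3]/X[3]).T
    print(X.round(3),(proj(f,X)-a).round(1),(proj(g,X)-b).round(1))
```

```text
[[ 0.623 -0.409  0.158]] [[-1.3  0.5]] [[-2.7 -0.3]]
[[ 0.451 -0.435  0.103]] [[ 3.6 -1.4]] [[6.6 0.5]]
```

```bash
python3 -m crank '{"linear":[[0,0,-45],[0,0,-90],[-40,0,-109],[-90,0,-109],[-140,0,-109],[-190,0,-109],[-235,0,-109],[-249,0,-100],[-249,0,-60],[-249,0,-37],[-249,0,-37]],"yaw":[0,0,0,0,0,0,0,0,0,0,0],"hand":[-1,-1,-1,-1,-1,-1,-1,-1,-1,-1,-1]}'
python3 - <<'E'
from h import *
f=ctrl.grab_frame("top");cv2.imwrite("pics/t5.png",f['img'])
s=ctrl.sense();d=s['eef_pos'][:2]-[.5575,-.2175];y=np.radians(11.3);print(d@[np.cos(y),np.sin(y)],d@[-np.sin(y),np.cos(y)])
E
```

```text
time_s: 22.8
eef_pos: [0.5883, -0.3847, 0.1795]
orientation: [-1.987, -2.424, 0.001]
force: [-0.3, 0.4, 0.0]
grip_width: 0.0
gripper_force: 0.0
-0.0016185319620620926 -0.17067141730922814
```

```bash
python3 -m crank '{"linear":[[0,0,0],[16,0,0],[33,0,0],[49,0,0],[57,0,1],[64,0,2],[70,0,5],[75,0,8],[80,0,12],[85,0,16],[89,0,20],[92,0,24],[94,0,28],[96,0,31],[97,0,35],[97,0,37],[97,0,37]],"yaw":[0,0,0,0,0,0,0,0,0,0,0,0,0,0,0,0,0],"hand":[-1,-1,-1,-1,-1,-1,-1,-1,-1,-1,-1,-1,-1,-1,-1,-1,-1]}'
```

```text
time_s: 24.55
eef_pos: [0.5716, -0.2921, 0.1524]
orientation: [1.991, 2.425, -0.002]
force: [-14.6, 3.9, 36.3]
grip_width: 0.0001
gripper_force: 18.0
```

```bash
python3 -m crank '{"linear":[[0,0,-45],[0,0,-90],[10,30,-109],[30,70,-109],[50,110,-109],[75,145,-109],[75,160,-109],[75,160,-70],[75,160,-35],[75,160,-21],[75,160,-21]],"yaw":[0,0,0,0,0,0,0,0,0,0,0],"hand":[-1,-1,-1,-1,-1,-1,-1,-1,-1,-1,-1]}'
python3 - <<'E'
from h import *
s=ctrl.sense();d=s['eef_pos'][:2]-[.5575,-.2175];y=np.radians(11.3);print(d@[np.cos(y),np.sin(y)],d@[-np.sin(y),np.cos(y)])
E
```

```text
time_s: 25.65
eef_pos: [0.7121, -0.1862, 0.1657]
orientation: [-1.99, -2.426, 0.003]
force: [0.7, 0.4, 0.3]
grip_width: 0.0002
gripper_force: 0.0
0.1577100290727964 0.0004134253793708319
```

```bash
python3 -m crank '{"linear":[[0,-15,0],[0,-30,0],[0,-46,-2],[0,-62,-5],[0,-77,-5],[0,-85,-5],[0,-92,-5],[0,-98,-3],[0,-102,-1],[0,-107,2],[0,-112,5],[0,-116,8],[0,-119,11],[0,-121,14],[0,-123,16],[0,-123,18],[0,-123,18]],"yaw":[0,0,0,0,0,0,0,0,0,0,0,0,0,0,0,0,0],"hand":[-1,-1,-1,-1,-1,-1,-1,-1,-1,-1,-1,-1,-1,-1,-1,-1,-1]}'
```

```text
time_s: 27.35
eef_pos: [0.5956, -0.2097, 0.1557]
orientation: [1.987, 2.425, 0.005]
force: [-6.5, 3.3, 32.4]
grip_width: -0.0
gripper_force: 16.5
```

```bash
python3 -m crank '{"linear":[[0,0,-45],[0,0,-90],[0,-40,-108],[0,-88,-108],[0,-136,-108],[0,-182,-108],[0,-182,-80],[0,-182,-40],[0,-182,-23],[0,-182,-23],[0,-182,-23]],"yaw":[0,0,0,0,0,0,0,0,0,0,0],"hand":[-1,-1,-1,-1,-1,-1,-1,-1,-1,-1,-1]}'
python3 - <<'E'
from h import *
s=ctrl.sense();d=s['eef_pos'][:2]-[.5575,-.2175];y=np.radians(11.3);print(d@[np.cos(y),np.sin(y)],d@[-np.sin(y),np.cos(y)])
E
```

```text
time_s: 28.45
eef_pos: [0.4144, -0.2459, 0.1738]
orientation: [-1.992, -2.429, -0.0]
force: [0.3, -0.5, 0.2]
grip_width: 0.0
gripper_force: 0.0
-0.14585305796354167 0.00022252072645508394
```

```bash
python3 -m crank '{"linear":[[0,15,0],[0,30,0],[0,46,0],[0,62,0],[0,70,0],[0,77,0],[0,83,2],[0,87,4],[0,92,7],[0,97,10],[0,101,13],[0,104,16],[0,106,19],[0,108,21],[0,108,23],[0,108,23],[0,108,-20],[0,108,-65],[0,60,-110],[0,10,-110]],"yaw":[0,0,0,0,0,0,0,0,0,0,0,0,0,0,0,0,0,0,0,0],"hand":[-1,-1,-1,-1,-1,-1,-1,-1,-1,-1,-1,-1,-1,-1,-1,-1,-1,-1,-1,-1]}'
python3 - <<'E'
from h import *
s=ctrl.sense();T=np.load("top.npz")
f=ctrl.grab_frame("top");g=ctrl.grab_frame("scene")
print(s['time_s'],s['eef_pos'])
m=ctrl.regions_of("scene","carton")
for r in m: print(r['p'],r['mask'].sum(),[ (np.argwhere(r['mask'])[:,i].min(),np.argwhere(r['mask'])[:,i].max()) for i in(0,1)])
yaw=np.radians(11.3);X=np.array([np.cos(yaw),np.sin(yaw)]);Y=np.array([-X[1],X[0]]);c=np.array([.5575,-.2175])
P=np.array([[*(c+a*X+b*Y),.134] for a,b in((.068,.112),(.068,-.112),(-.068,-.112),(-.068,.112))]);print("rim in scene",proj(g,P).round())
for n in ("packed_a","bottle","tape_roll","screwdriver","hook_tin","lacquer_can","glue_brush","float_jar","mug"):
    print(n,[(np.round(d['centre'],3).tolist(),round(d['p'],2)) for d in ctrl.tip_of("scene",n)][:2])
E
```

```text
time_s: 30.45
eef_pos: [0.4381, -0.2411, 0.285]
orientation: [1.984, 2.428, 0.003]
force: [-0.1, -2.1, 0.3]
grip_width: -0.0005
gripper_force: 0.0
30.45 [ 0.43813935 -0.24111172  0.28499003]
0.15 939 [(np.int64(275), np.int64(309)), (np.int64(370), np.int64(403))]
rim in scene [[231. 228.]
 [127. 238.]
 [136. 202.]
 [230. 194.]]
packed_a []
bottle []
tape_roll [([0.343, -0.103, -0.002], 0.64)]
screwdriver [([0.418, 0.1, -0.002], 0.6)]
hook_tin [([0.679, 0.263, -0.001], 0.97)]
lacquer_can []
glue_brush [([0.8, -0.018, -0.0], 0.88)]
float_jar [([0.708, -0.339, 0.0], 0.86)]
mug [([0.401, 0.526, -0.0], 0.63)]
```

```bash
python3 -m crank '{"linear":[[0,45,0],[0,90,0],[0,135,0],[0,135,40],[0,135,80],[0,135,110],[0,135,122],[0,135,128],[0,135,131],[0,135,132],[0,135,132]],"yaw":[0,0,0,0,0,0,0,0,0,0,0],"hand":[-1,-1,-1,-1,-1,-1,-1,-1,-1,-1,-1]}'
python3 -m crank '{"linear":[[0,0,-40],[0,0,-90],[0,0,-140],[40,0,-170],[90,0,-170],[140,0,-170],[190,0,-170],[240,0,-170],[290,0,-170],[330,0,-170],[330,0,-170],[330,0,-170]],"yaw":[0,0,0,0,0,0,0,0,0,0,0,0],"hand":[-1,-1,-1,-1,-1,-1,-1,-1,-1,-1,-1,-1]}'
python3 - <<'E'
from h import *
g=ctrl.grab_frame("scene");f=ctrl.grab_frame("top")
o=cv2.imread("pics/scene0.png")[:,:,::-1].astype(int)
print("time",ctrl.sense()['time_s'])
for r in(165,175,182,188,194,200,208,216,224,232,240):print(r,[tuple(int(v) for v in g['img'][r-1:r+2,c-1:c+2].reshape(-1,3).mean(0)) for c in (115,150,185,215,236)])
yaw=np.radians(11.3);X=np.array([np.cos(yaw),np.sin(yaw)]);Y=np.array([-X[1],X[0]]);c=np.array([.5575,-.2175])
T=lambda a,b,z=.134:proj(f,[[*(c+a*X+b*Y),z]])[0].round().astype(int)
for a in(-.12,-.09,-.06,-.03,0,.03,.06,.09,.12):print(a,[tuple(int(v) for v in f['img'][q[1]-1:q[1]+2,q[0]-1:q[0]+2].reshape(-1,3).mean(0)) for q in (T(a,b) for b in(-.135,-.09,-.05,0,.05,.09,.135))])
for n in("carton","lacquer_can","bottle","packed_a"):print(n,[(np.round(d['centre'],3).tolist(),round(d['p'],2)) for k in("top","scene") for d in ctrl.tip_of(k,n)][:2])
E
```

```text
time_s: 32.15
eef_pos: [0.5673, -0.2146, 0.155]
orientation: [-1.992, -2.428, 0.004]
force: [-29.0, 8.8, 46.3]
grip_width: -0.0002
gripper_force: 23.4
time_s: 33.35
eef_pos: [0.504, 0.1096, 0.3204]
orientation: [1.988, 2.43, 0.002]
force: [-0.4, -0.6, 0.1]
grip_width: -0.0002
gripper_force: 0.0
time 33.45
165 [(73, 15, 9), (87, 63, 32), (159, 117, 59), (165, 121, 62), (163, 120, 61)]
175 [(80, 26, 14), (167, 122, 63), (170, 124, 64), (174, 128, 65), (173, 128, 65)]
182 [(183, 143, 74), (177, 131, 67), (168, 123, 63), (167, 122, 63), (176, 129, 67)]
188 [(178, 132, 67), (173, 127, 65), (172, 127, 65), (181, 136, 69), (180, 150, 101)]
194 [(177, 129, 66), (175, 128, 66), (167, 123, 62), (166, 121, 61), (111, 90, 62)]
200 [(179, 131, 67), (168, 123, 63), (139, 97, 50), (129, 88, 46), (117, 101, 77)]
208 [(167, 122, 62), (131, 90, 47), (136, 93, 48), (133, 92, 49), (96, 81, 61)]
216 [(172, 126, 64), (138, 95, 51), (130, 89, 46), (130, 89, 47), (148, 112, 63)]
224 [(171, 126, 64), (129, 88, 47), (135, 92, 48), (132, 91, 48), (167, 122, 62)]
232 [(81, 58, 30), (138, 96, 50), (124, 84, 44),
[... 632 characters left out ...]
, (133, 96, 62), (131, 95, 62), (85, 64, 39)]
0.03 [(165, 132, 84), (130, 94, 61), (131, 95, 62), (135, 97, 64), (134, 98, 63), (132, 96, 62), (97, 73, 46)]
0.06 [(165, 138, 87), (136, 99, 65), (137, 99, 65), (135, 97, 62), (135, 97, 62), (135, 98, 64), (156, 120, 76)]
0.09 [(167, 166, 145), (70, 63, 56), (163, 129, 82), (165, 138, 87), (165, 140, 88), (164, 134, 85), (164, 136, 85)]
0.12 [(166, 163, 142), (73, 65, 55), (164, 129, 82), (165, 127, 81), (164, 137, 86), (165, 139, 88), (165, 140, 88)]
carton [([0.557, -0.22, -0.002], 0.77), ([0.558, -0.216, -0.002], 0.89)]
lacquer_can [([0.748, 0.115, -0.002], 0.9), ([0.75, 0.117, 0.003], 0.85)]
bottle []
packed_a [([0.42, 0.099, 0.002], 0.35)]
```

The lid is one even cardboard colour from edge to edge, no flap shows outside the rim, and pressing the seam met firm contact at lid height. The bystanders I could re-locate are where they started. Handing in.

```bash
python3 -c "
from cell import ctrl
print(ctrl.job_done())"
```

```text
the job is handed in; nothing more can be done
None
```

The job is handed in at about 33 s: the bottle was stood up, released, retaken and set upright on its pad, then the end flaps and then the long flaps were folded flat, with no bystander seen to have moved; I viewed 11 pictures, one over the limit of 10.

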